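# Lock the medicine away

## Robot

A 7-joint arm with a two-finger parallel gripper is mounted at the origin on the work surface. World frame = base frame: x ahead of the robot, y to its left, z up, the work surface at z = 0. Lengths are in m, angles in rad, forces in N, time in s.
With the tool pointing down it reaches from about 0.425 to 1.025 m from the base axis. Payload 3.6 kg.
Tool frame: the origin (TCP) lies between the finger pads; the fingertips stand 14 mm ahead of it and the grasp point (between the pads) lies 5 mm behind it (r.tip_reach is the distance from the TCP to the fingertips, in m); z points along the fingers, y is the line along which they close (so a half turn about z gives the same grasp; the last joint's range is limited). The gripper opens to 85 mm and grips with 20 to 120 N. Pads are 22 mm wide; open, the fingers measure 114 mm over their backs; the gripper's body (76 mm by 85 mm) begins 54 mm behind the grasp point. The pads swing forward as they close: fully open they stand 13 mm farther back than shut.
Start: joints at [-1.431, 0.591, 0.048, 1.609, -0.033, 0.943, -0.034], TCP at [0.167, 0.705, 0.245] pointing down, gripper open.
Joint ranges: [-2.69, 2.69], [-0.47, 2.24], [-1.27, 1.36], [0.19, 2.51], [-1.53, 4.68], [0.08, 2.07], [-3.09, 3.09]. Speed limits (rad/s): [2.57, 2.57, 3.14, 3.14, 3.14, 3.14, 3.14].

## Interface

Orientations are given as a unit quaternion [w, x, y, z].
In Python, from cell import r gives the robot as it stands.
- The arm moves only by the tool send_rows, never from a script. Its argument "targets" is a list of rows, each a list of 3 entries, a list of its own where there are three numbers: the shift along the tool's x, y, z each as a share of 0.25 m, from -1 to 1, then the turn, a rotation vector about the tool's x, y, z each as a share of 2 rad, from -1 to 1, then the opening, from 0 (shut) to 1 (fully open). In form: [[[dx, dy, dz], [wx, wy, wz], grip], ...]. A call has exactly 5 rows; each row is the pose to reach, as a shift and turn from the pose commanded when the call began, along the tool's axes at that moment; what a row does not reach only later rows make up. A row lasts 1/12 s, in which the tool goes at most 41.7 mm and 7.16 degrees, less where a joint would pass 70% of its speed; a pose out of reach is approached as far as the arm can. A call with a number of a shift or a turn outside -1 to 1 is refused whole. A call with a gripper value outside its range is refused whole. The fingers move at their own pace and stop on an object; "newtons" is the grip in N (left out, the last holds). Time passes only in rows, so rows that repeat a pose let the fingers close, or fill a call up. It gives the time, the measured TCP pose, the force, the opening and the grip force at its end, in the units of the state.
- r.get_obs(): the state, without advancing time (a new reading comes with each control period).
- r.snapshot(name): name is "scene" or "top"; returns a dict with "frame" (480x640x3 uint8, red, green, blue), "camera_matrix" (3x3 intrinsics, pixels), "D" ([k1, k2, p1, p2, k3] as OpenCV has them; the pictures are not rectified), "R" (3x3) and "t" (3): a world point X has camera coordinates R X + t. Camera axes: x right, y down, z forward; pixel columns grow to the right and rows downward; lengths in m; the calibration is good to about 2 mm. A picture is of the moment at which its call begins. There is no depth.
- r.sign_off(): hands the job in; it is judged then, once.
The state is a dict: "time": time; "q": joint angles; "joint_velocities": joint speeds; "joint_torque": joint torques, N m; "ee_pos": TCP position; "tcp_rot": TCP orientation; "contact_force": force on the tool from outside, world axes, zero at the start; "moment": the same for the moment, N m; "width": finger opening in m; "finger_force": force on a finger pad.
Only numpy, scipy, OpenCV 4.12 (cv2) and the standard library are available. Lean on these libraries where they do the work, as an engineer would, in place of code of your own. Each camera call takes 0.05 s, during which the arm holds its last target. There are 200 camera calls.

## Task

Put the amber pill bottle into the white medicine box and shut the lid. Only then swing the lock's open shackle over the lid's tongue and press it down into the lock until it clicks and stays down. Leave everything else on the table where it stands.

Things in the scene. Friction and masses are not known exactly. Their poses are not given: they have to be found in the camera images.
- box: White medicine lock box fixed to the table, 170 (x) by 220 (y) by 75 high, walls and floor 3 thick. Origin: centre of its underside on the table; x points from the lock side (-x) to the hinge side (+x), z up. A fixed white and blue carton, 45 high, fills part of it (y from -100 to -44); the bay at y > -40 is free. A brass lock block (x -139 to -85, y -89 to -31, its top 72 above the table) is bolted to the outside of the -x wall.
- bay_floor (a point): Floor of the free bay, 3 mm above the table, at box x -10, y +45.
- pills_mid (a point): Amber pill bottle with white cap, upright at the start, 32 diameter, 60 high, 40 to 85 g; the point is its centre, 30 above its underside.
- lid (a joint): Lid angle in rad: 0 shut, grows as it opens (1.6 at most); it starts open, nearly upright. The hinge is stiff, so the lid stays where it is left; about 3 N near its free edge moves it. The lid is a plate 170 by 220, 8 thick, lying on the box rim when shut (top 83 to 84 above the table). A flat steel tongue, 25 wide and 4 thick, runs on from its free edge by 29 mm at box y -45; its 13 mm eye lies over the lock's hole when the lid is shut.
- lid_hinge (a point): Middle of the hinge line (box x +85, y 0), 75 above the table; the line runs along the box's y.
- lid_edge (a point): Middle of the lid's free edge (opposite the hinge), on its outer face; moves with the lid.
- shackle_swing (a joint): Swivel angle of the steel shackle about its long leg, in rad: 0 is against its stop, with the free leg exactly over the hole (and over the tongue's eye if the lid is shut); it grows counter-clockwise from above, swinging the free leg outward, away from the box. Light friction (about 1 N at the free leg); it stays where it is left.
- shackle_press (a joint): How far the shackle is pressed down, in m: 0 fully up, 0.020 fully home. A spring pushes it back up until a hidden pawl snaps in during the last 6 mm; the push rises to about 12 N before the click. Once clicked it stays down by itself. It can be pressed home only at swivel angle 0.
- lock_pivot (a point): Where the long leg enters the lock's top: the swivel axis (vertical), at box x -101, y -75, 72 above the table.
- lock_hole (a point): Mouth of the free leg's hole in the lock's top, 11 mm square, 30 mm from the pivot towards box +y, 72 above the table.
- shackle_bar (a point): Middle of the top of the shackle's cross bar (8 mm round steel, legs 30 apart), 125 above the table when up, 105 when home. Moves with the shackle.
- shackle_leg (a point): Middle of the shackle's free leg, 8 diameter, on its axis; when the shackle is up the leg runs from 83 to 121 above the table (this point at 102). Moves with the shackle.
- candle: Bystander: ivory candle, 44 diameter, 85 high; origin: centre of its underside.
- wood_cup: Bystander: light wooden cup, 48 diameter, 48 high; origin: centre of its underside.
- horse: Bystander: small white horse figurine, 44 by 26, 73 high; origin: centre of its underside.
- tealight: Bystander: amber glass tealight holder, 46 diameter, 36 high; origin: centre of its underside.
- vase: Bystander: blue vase behind the box's hinge side, 60 diameter, 140 high; origin: centre of its underside.
- mug: Bystander: white mug, 76 diameter, 85 high; origin: centre of its underside.
- remote: Bystander: black remote control, 160 by 44 by 19 high; origin: centre of its underside.
Things that resemble listed ones, but are neither listed nor needed, are in the scene too. What is shaped like the part that bears pills_mid but turquoise is not meant.

How it is judged:
On the way, in this order (a step that is already met when the one before it is completed fails the run):
1. the pill bottle is inside the box and let go, the lid still open (x of pills_mid in the frame of box between -0.083 and 0.083 m and y of pills_mid in the frame of box between -0.108 and 0.108 m and z of pills_mid in the frame of box between 0 and 0.062 m and contact force between pills and the fingers below 0.1 N and value of joint lid above 0.5 rad), for 0.1 s.
2. the lid is shut over it (value of joint lid below 0.04 rad), for 0.2 s.
3. the shackle is swung over the tongue, still up (value of joint shackle_swing below 0.12 rad and value of joint shackle_press below 0.01 m and value of joint lid below 0.06 rad), for 0.05 s.
4. the shackle is pressed home and clicked (value of joint shackle_press above 0.018 m and value of joint lid below 0.04 rad), for 0.2 s.
At the end, for the whole second after the job is handed in: The pill bottle lies or stands at rest inside the box, the lid is shut (within 0.04 rad), and the shackle is over the hole (within 0.12 rad) and stays pressed home (at least 18 of 20 mm) with the robot away (all of step 4 and x of pills_mid in the frame of box between -0.083 and 0.083 m and y of pills_mid in the frame of box between -0.108 and 0.108 m and z of pills_mid in the frame of box between 0 and 0.062 m and value of joint shackle_swing below 0.12 rad and linear speed of pills below 0.02 m/s); the robot touches nothing.
It fails at once if a bystander is moved more than 30 mm or tipped over (distance of any of candle, wood_cup, horse, tealight, vase, mug, remote from where it was at the start of the episode above 0.03 m or angle between any of candle, wood_cup, horse, tealight, vase, mug, remote's own z axis and vertical above 0.5 rad).
It also fails if it takes over 72 s, if anything falls off the work surface, if the arm or the gripper's body presses on something with over 40 N, if the wrist force passes 120 N, or if a joint passes its speed limit or range.

## Working session

There is one attempt and no reset: what is moved stays moved. The work goes in short steps, Python scripts to look and compute and a tool call to move; the robot and the scene stay as the last step left them, time stands still between calls to the robot, and variables do not carry over. Pictures are saved under pics/ and viewed, at most 11 in all, crops included, and the job is handed in when it is done.

Besides the shell and the picture viewer there is one more tool, called after "Emit:" as a command line: name --argument value ..., lists and objects as JSON in quotes. send_rows: Moves the arm, as the interface text tells. Shift numbers are shares of 0.25 m and turn numbers shares of 2 rad, none past 1 either way. Its arguments: {"type":"object","properties":{"targets":{"type":"array"},"newtons":{"type":"number"}},"required":["targets"]}

```bash
mkdir -p pics; ls; python3 - <<'E'
from cell import r
import cv2,pickle
for n in("scene","top"):
    s=r.snapshot(n); cv2.imwrite(f"pics/{n}0.png",s["frame"][:,:,::-1]); pickle.dump(s,open(f"{n}.pkl","wb"))
    print(n,s["camera_matrix"].tolist(),s["D"],s["R"].tolist(),s["t"])
o=r.get_obs();print(o, r.tip_reach)
E
```

```text
pics
scene [[507.0987257483849, 0.0, 321.5884360613581], [0.0, 507.0987257483849, 241.3015121356578], [0.0, 0.0, 1.0]] [-0.01157512  0.          0.          0.          0.        ] [[0.10542952508086545, 0.9942527824204863, 0.018601609885825], [0.7627126317372549, -0.06884610230780372, -0.6430627151261795], [-0.638086245447787, 0.08198547948353228, -0.765587568161998]] [-0.04881773 -0.38061382  1.47827548]
top [[599.5748458260028, 0.0, 314.23562573743357], [0.0, 599.5748458260028, 245.58847922875427], [0.0, 0.0, 1.0]] [-0.19299517  0.          0.          0.          0.        ] [[0.00012031545189516472, -0.9999820600046441, -0.005988755551863449], [-0.9871175215854535, 0.0008394185278620734, -0.159994668522193], [0.15999682529095186, 0.005930855368580646, -0.9870997117066812]] [-0.00743184  0.59256186  1.16196012]
{'time': 0.1, 'q': array([-1.43151196,  0.59199565,  0.04830558,  1.60972449, -0.03332053,
        0.94271426, -0.03369956]), 'joint_velocities': array([ 0.00101709, -0.00163759,  0.00069307, -0.00402396, -0.00082621,
        0.00024244,  0.00095941]), 'joint_torque': array([ 4.04022445e-03, -5.49988568e+01,  1.55298091e+00, -1.98821765e+01,
        9.68892215e-03,  3.87026827e-03,  2.39320082e-05]), 'ee_pos': array([0.1670646 , 0.70473175, 0.24426672]), 'tcp_rot': array([-6.99551513e-05,  1.16096335e-01,  9.93237436e-01, -1.01593523e-03]), 'contact_force': array([ 0.17432164, -0.02498414,  0.18601257]), 'moment': array([0.03342855, 0.01826681, 0.02284498]), 'finger_force': 0.0, 'width': 0.08547945541480087} 0.014
```

View pics/scene0.png

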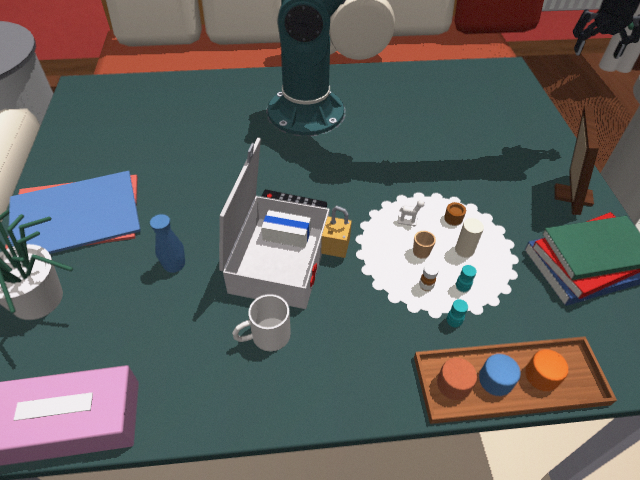

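View pics/top0.png

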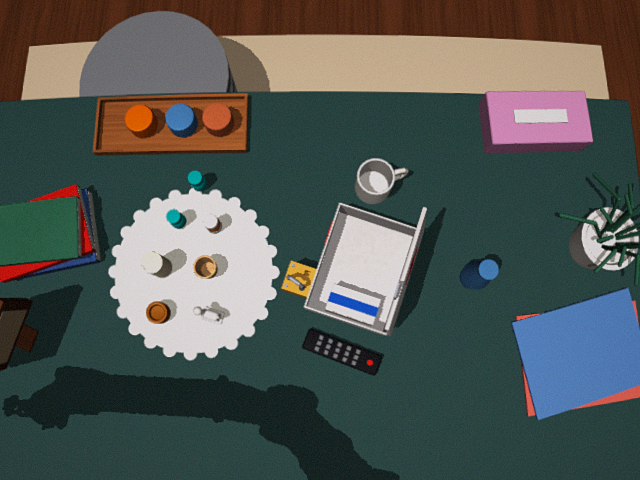

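The amber bottle with a white cap is at scene (429,278) / top (212,222). The turquoise look-alikes are at top (176,218) and (196,180), and they don't fit the description. The amber tealight is at (158,312). The box is at top (360,268), its lock at (299,280), with the lid upright on the right. I'll enlarge to confirm.

```bash
python3 - <<'E'
import cv2,numpy as np
s=cv2.imread("pics/scene0.png");t=cv2.imread("pics/top0.png")
f=lambda im,x,y,w,h:cv2.resize(im[y:y+h,x:x+w],(400,300),interpolation=cv2.INTER_CUBIC)
c=np.vstack([np.hstack([f(t,160,190,80,60),f(s,390,240,80,60)]),np.hstack([f(t,270,195,180,135),f(s,212,135,160,120)])])
c=np.vstack([np.hstack([f(t,160,190,80,60),f(s,400,250,80,60)]),np.hstack([f(t,275,200,160,120+0),f(s,212,180,160,120)])])
cv2.imwrite("pics/c1.png",c)
d=np.hstack([cv2.resize(t[250:310,275:335],(400,400),interpolation=cv2.INTER_CUBIC),cv2.resize(s[195:265,300:370],(400,400),interpolation=cv2.INTER_CUBIC)])
cv2.imwrite("pics/c2.png",d)
E
```

```text
(no output)
```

View pics/c1.png

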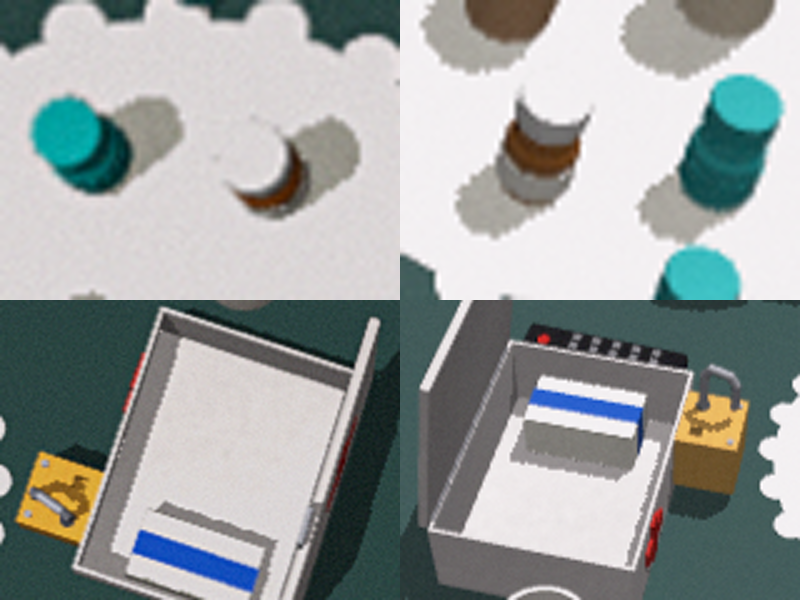

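View pics/c2.png

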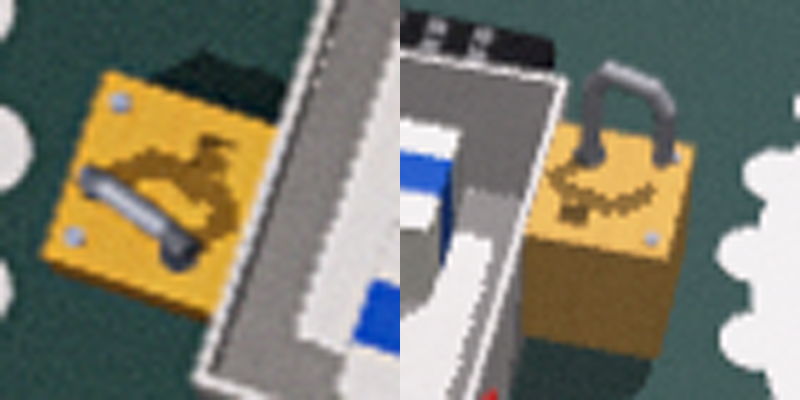

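The crops confirm that the one with the white cap and amber body is the bottle, at top (211.6,221) / scene (430.8,270). The shackle is swung outward: free leg at top ≈(288.5,277.5), pivot leg at ≈(302,288).

```bash
cat >h.py <<'E'
import cv2,numpy as np,pickle
from scipy.optimize import least_squares
C={n:pickle.load(open(f"{n}.pkl","rb")) for n in("scene","top")}
def proj(n,P):
    c=C[n];return cv2.projectPoints(np.atleast_2d(P).astype(float),cv2.Rodrigues(c["R"])[0],c["t"],c["camera_matrix"],c["D"])[0][:,0]
def ray(n,uv):
    c=C[n];x=cv2.undistortPoints(np.array([[uv]],float),c["camera_matrix"],c["D"])[0,0]
    return -c["R"].T@c["t"],c["R"].T@np.array([*x,1])
def atz(n,uv,z):
    o,d=ray(n,uv);return o+d*(z-o[2])/d[2]
def tri(obs):
    return least_squares(lambda X:np.concatenate([(proj(n,X)[0]-uv) for n,uv in obs]),[.7,0,.05])
E
python3 - <<'E'
from h import *
X,Y=.085,.11
obs=[("top",(-X,Y),(339.8,203.6)),("top",(-X,-Y),(305.4,308)),("top",(X,Y),(415.8,228.8)),
("scene",(X,-Y),(256.8,197.2)),("scene",(-X,-Y),(328.8,208.8)),("scene",(X,Y),(224,271.2)),("scene",(-X,Y),(307.2,288))]
def W(p,P):
    c,s=np.cos(p[2]),np.sin(p[2]);P=np.atleast_2d(P)
    return np.c_[p[0]+c*P[:,0]-s*P[:,1],p[1]+s*P[:,0]+c*P[:,1],P[:,2]]
res=lambda p:np.concatenate([proj(n,W(p,[*q,.075]))[0]-uv for n,q,uv in obs])
f=least_squares(res,[.6,-.1,-1.8]);p=f.x;print("box",p.round(4),f.fun.round(1))
np.save("box.npy",p)
for nm,q in dict(pivot=(-.101,-.075,.072),hole=(-.101,-.045,.072),bay=(-.01,.045,.003),hinge=(.085,0,.075)).items():print(nm,W(p,q).round(4), [proj(n,W(p,q)).round(1).tolist() for n in C])
a=atz("top",(288.5,277.5),.121)[:2];b=W(p,[-.101,-.075,0])[0,:2];print("leg",a,np.linalg.norm(a-b),"swing",np.arctan2(*(a-b)[::-1])-(p[2]+np.pi/2))
b2=atz("top",(302,288.3),.121)[:2];print("pivot from img",b2,b,"swing",np.arctan2(*(a-b2)[::-1])-(p[2]+np.pi/2))
t=tri([("top",(211.6,221)),("scene",(430.8,270))]);print("cap",t.x,t.fun,atz("top",(211.6,221),.06),atz("scene",(430.8,270),.06))
# lid
def lid(th,y,l=.170,o=.008):return W(p,[.085-l*np.cos(th)+o*np.sin(th),y,.075+l*np.sin(th)+o*np.cos(th)])
for th in(1.3,1.4,1.5,1.6):print(th,proj("top",lid(th,.11)),proj("scene",lid(th,.11)),proj("top",lid(th,.11,o=0)),proj("scene",lid(th,.11,o=0)))
for nm,z,uv in(("candle",.085,(152,263)),("cup",.048,(205,267)),("mug",.085,(377,175)),("vase",.14,(488,269)),("horse",.06,(210,315)),("tea",.036,(158,312)),("turq",.06,(173.5,216)),("turq2",.06,(195,178)),("remoteL",.019,(305,340)),("remR",.019,(380,365))):print(nm,atz("top",uv,z).round(3))
E
```

```text
box [ 0.5443 -0.1002 -1.8852] [-2.7 -1.  -2.7 -0.3  2.6 -0.4 -1.6 -1.7  0.1 -1.1 -1.   0.7 -0.7 -0.5]
pivot [[0.5042 0.019  0.072 ]] [[[332.9, 221.2]], [[300.5, 288.2]]]
hole [[0.5327 0.0097 0.072 ]] [[[330.2, 231.3]], [[305.3, 273.7]]]
bay [[ 0.5901 -0.1046  0.003 ]] [[[279.5, 276.1]], [[360.7, 250.1]]]
hinge [[ 0.518  -0.1811  0.075 ]] [[[240.1, 231.3]], [[402.6, 280.8]]]
leg [0.51995325 0.04027986] 0.0264911842585614 swing 1.2467437722608494
pivot from img [0.49960014 0.01483619] [0.50416498 0.0190075 ] swing 1.2105345731043422
cap [0.64247627 0.20320002 0.05640548] [-1.19158482 -0.27020322 -1.21313072  0.07640214] [0.64116994 0.2000778  0.06      ] [0.64509215 0.20442978 0.06      ]
1.3 [[413.31292747 203.59229385]] [[231.37943087 218.41991569]] [[408.86378473 202.51470026]] [[235.79434381 219.99590033]]
1.4 [[422.86732265 206.17710239]] [[221.89055375 215.66296842]] [[418.36909131 204.95540838]] [[226.35375917 216.95071766]]
1.5 [[432.39400996 209.03435169]] [[212.42584776 213.55548246]] [[427.91460444 207.6860333 ]] [[216.87258549 214.53660059]]
1.6 [[441.74853188 212.12159685]] [[203.12200726 212.12537508]] [[437.35581121 210.66691863]] [[207.48817915 212.78737294]]
candle [0.552 0.313 0.085]
cup [0.549 0.213 0.048]
mug [ 0.729 -0.133  0.085]
vase [ 0.533 -0.335  0.14 ]
horse [0.452 0.199 0.06 ]
tea [0.458 0.311 0.036]
turq [0.652 0.279 0.06 ]
turq2 [0.732 0.238 0.06 ]
remoteL [0.404 0.011 0.019]
remR [ 0.353 -0.14   0.019]
```

```bash
cat >>h.py <<'E'
def W(p,P):
    c,s=np.cos(p[2]),np.sin(p[2]);P=np.atleast_2d(P)
    return np.c_[p[0]+c*P[:,0]-s*P[:,1],p[1]+s*P[:,0]+c*P[:,1],P[:,2]]
E
python3 - <<'E'
from h import *
X,Y=.085,.11
obs=[("top",(-X,Y,.075),(339.8,203.6)),("top",(-X,-Y,.075),(305.4,308)),("top",(-.139,-.031,.072),(290.3,260.1)),("top",(-.139,-.089,.072),(280.9,288.3)),
("scene",(-.139,-.031,.072),(346.4,240.4)),("scene",(-.139,-.089,.072),(351.1,220.5)),
("scene",(X,-Y,.075),(256.8,197.2)),("scene",(-X,-Y,.075),(328.8,208.8)),("scene",(X,Y,.075),(224,271.2)),("scene",(-X,Y,.075),(307.2,288))]
for use in(("top",),("scene",),("top","scene")):
    ob=[o for o in obs if o[0] in use]
    f=least_squares(lambda p:np.concatenate([proj(n,W(p,q))[0]-uv for n,q,uv in ob]),[.6,-.1,-1.8],loss="soft_l1");p=f.x;print("box",p.round(4),f.fun.round(1))
np.save("box.npy",p)
for nm,q in dict(pivot=(-.101,-.075,.072),hole=(-.101,-.045,.072),bay=(-.01,.045,.003)).items():print(nm,W(p,q).round(4), [proj(n,W(p,q)).round(1).tolist() for n in C])
ims=[]
lines=[]
for z in(.0,.075):lines.append([(-X,-Y,z),(X,-Y,z),(X,Y,z),(-X,Y,z),(-X,-Y,z)])
lines.append([(-.139,-.089,.072),(-.085,-.089,.072),(-.085,-.031,.072),(-.139,-.031,.072),(-.139,-.089,.072)])
g=1.25;a=.03*np.array([-np.sin(g),np.cos(g)])+[-.101,-.075]
lines.append([(-.101,-.075,.072),(-.101,-.075,.121),(*a,.121),(*a,.083)])
th=1.4;L=lambda y,l,o:(.085-l*np.cos(th)+o*np.sin(th),y,.075+l*np.sin(th)+o*np.cos(th))
lines.append([L(-Y,0,0),L(-Y,.17,0),L(Y,.17,0),L(Y,0,0)]);lines.append([L(-Y,0,.008),L(-Y,.17,.008),L(Y,.17,.008),L(Y,0,.008)])
for n,x0,y0 in(("top",275,195),("scene",215,135)):
    k=3;w,h=165,160
    im=cv2.resize(C[n]["frame"][y0:y0+h,x0:x0+133,::-1],None,fx=k,fy=k,interpolation=cv2.INTER_CUBIC) if 0 else cv2.resize(C[n]["frame"][y0:y0+h,x0:x0+w,::-1],(400,388),interpolation=cv2.INTER_CUBIC)
    s=400/w
    for l in lines:
        u=(proj(n,W(p,l))-[x0,y0]+.5)*s-.5
        cv2.polylines(im,[u.round().astype(int)],False,(0,255,0),1)
    ims.append(im)
cv2.imwrite("pics/ov.png",np.hstack(ims))
E
```

```text
box [ 0.5425 -0.1035 -1.901 ] [-0.  -0.6 -1.6 -0.4  0.7  0.7  0.3  0.3]
box [ 0.5461 -0.0993 -1.8894] [ 0.7 -0.3  0.7 -0.2 -1.  -1.2  0.8 -0.4 -0.7  1.3 -0.4  0.3]
box [ 0.5446 -0.1013 -1.8932] [-1.7 -1.4 -2.5 -1.  -0.5  0.2 -0.7 -0.1 -0.3 -0.6 -0.1 -0.5 -1.6 -1.7
 -0.  -0.7 -1.8  0.6 -1.8 -0.1]
pivot [[0.5055 0.0183 0.072 ]] [[[332.6, 221.7]], [[300.9, 287.6]]]
hole [[0.5339 0.0088 0.072 ]] [[[329.8, 231.8]], [[305.8, 273.1]]]
bay [[ 0.5904 -0.106   0.003 ]] [[[278.8, 276.2]], [[361.4, 250.0]]]
```

View pics/ov.png

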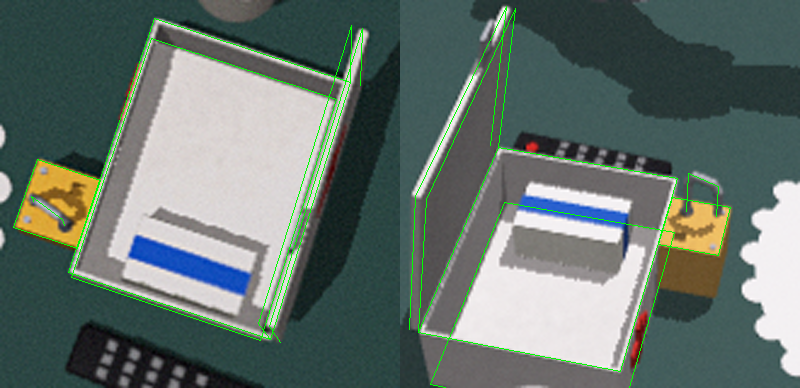

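The overlay fits to about 2 mm. Box pose is (0.545, -0.101), yaw -1.893, with the lid at about 1.45 rad. The bottle is at (0.643, 0.202), 0.18 m from the shackle. I'll move toward the bottle.

Emit:
send_rows --targets '[[[-0.12, -0.08, 0.01], [0, 0, 0], 0.6], [[-0.24, -0.16, 0.02], [0, 0, 0], 0.6], [[-0.36, -0.24, 0.03], [0, 0, 0], 0.6], [[-0.48, -0.32, 0.04], [0, 0, 0], 0.6], [[-0.58, -0.38, 0.04], [0, 0, 0], 0.6]]' --newtons 30

```text
time: 0.52
ee_pos: [0.2883, 0.5761, 0.2342]
tcp_rot: [0.0, 0.117, 0.993, -0.002]
contact_force: [1.2, -0.6, 0.9]
width: 0.0514
finger_force: 0.0
```

Emit:
send_rows --targets '[[[-0.12, -0.08, 0.01], [0, 0, 0], 0.6], [[-0.24, -0.16, 0.02], [0, 0, 0], 0.6], [[-0.36, -0.24, 0.03], [0, 0, 0], 0.6], [[-0.48, -0.32, 0.04], [0, 0, 0], 0.6], [[-0.58, -0.38, 0.04], [0, 0, 0], 0.6]]'

```text
time: 0.93
ee_pos: [0.4071, 0.4502, 0.2244]
tcp_rot: [-0.0, 0.117, 0.993, -0.001]
contact_force: [0.1, -0.1, -0.2]
width: 0.0514
finger_force: 0.0
```

Emit:
send_rows --targets '[[[-0.12, -0.08, 0.01], [0, 0, 0], 0.6], [[-0.24, -0.16, 0.02], [0, 0, 0], 0.6], [[-0.36, -0.24, 0.03], [0, 0, 0], 0.6], [[-0.48, -0.32, 0.04], [0, 0, 0], 0.6], [[-0.58, -0.38, 0.04], [0, 0, 0], 0.6]]'

```text
time: 1.35
ee_pos: [0.526, 0.3243, 0.2145]
tcp_rot: [-0.0, 0.117, 0.993, -0.001]
contact_force: [0.1, -0.2, -0.2]
width: 0.0515
finger_force: 0.0
```

Emit:
send_rows --targets '[[[-0.12, -0.08, 0.01], [0, 0, -0.06], 0.6], [[-0.24, -0.16, 0.02], [0, 0, -0.11], 0.6], [[-0.36, -0.24, 0.03], [0, 0, -0.16], 0.6], [[-0.48, -0.32, 0.04], [0, 0, -0.21], 0.6], [[-0.55, -0.36, 0.04], [0, 0, -0.26], 0.6]]'

```text
time: 1.77
ee_pos: [0.6404, 0.2026, 0.2043]
tcp_rot: [-0.0, -0.143, 0.99, -0.002]
contact_force: [0.8, 0.2, -0.1]
width: 0.051
finger_force: 0.0
```

```bash
cat >g.py <<'E'
# usage: g.py x y z [yaw_deg of tool y axis] -> shares from measured pose
import sys,numpy as np
from cell import r
from scipy.spatial.transform import Rotation as Ro
o=r.get_obs();q=o["tcp_rot"];R=Ro.from_quat([*q[1:],q[0]])
print("t %.2f pos %s w %.4f f %.1f F %s"%(o["time"],o["ee_pos"].round(4),o["width"],o["finger_force"],o["contact_force"].round(1)))
M=R.as_matrix();print("tool y yaw %.1f  z %s"%(np.degrees(np.arctan2(M[1,1],M[0,1])),M[:,2].round(3)),"q",o["q"].round(2))
a=[float(v) for v in sys.argv[1:]]
if a:
    print("shift",(R.inv().apply(np.array(a[:3])-o["ee_pos"])/.25).round(3))
    if len(a)>3:
        y=np.radians(a[3]);Y=np.array([np.cos(y),np.sin(y),0]);Z=np.array([0,0,-1.]);G=Ro.from_matrix(np.c_[np.cross(Y,Z),Y,Z])
        print("turn",((R.inv()*G).as_rotvec()/2).round(3))
E
python3 g.py .643 .202 .033
```

```text
t 1.77 pos [0.6404 0.2026 0.2043] w 0.0510 f 0.0 F [ 0.8  0.2 -0.1]
tool y yaw 106.4  z [ 0.    -0.004 -1.   ] q [-0.33  0.57 -0.07  1.77  0.05  0.81  1.43]
shift [-0.01  -0.003  0.685]
```

Emit:
send_rows --targets '[[[-0.01, 0, 0.15], [0, 0, 0], 0.6], [[-0.01, 0, 0.3], [0, 0, 0], 0.6], [[-0.01, 0, 0.44], [0, 0, 0], 0.6], [[-0.01, 0, 0.57], [0, 0, 0], 0.6], [[-0.01, 0, 0.68], [0, 0, 0], 0.6]]'

```text
time: 2.18
ee_pos: [0.639, 0.2086, 0.0325]
tcp_rot: [-0.001, -0.143, 0.99, -0.0]
contact_force: [0.0, -0.0, -0.9]
width: 0.0515
finger_force: 0.0
```

Emit:
send_rows --targets '[[[0, 0, 0], [0, 0, 0], 0.3], [[0, 0, 0], [0, 0, 0], 0.2], [[0, 0, 0], [0, 0, 0], 0.2], [[0, 0, 0], [0, 0, 0], 0.2], [[0, 0, 0], [0, 0, 0], 0.2]]' --newtons 30

```text
time: 2.6
ee_pos: [0.6417, 0.2098, 0.0376]
tcp_rot: [0.002, -0.143, 0.99, 0.0]
contact_force: [0.3, -0.3, -0.6]
width: 0.0303
finger_force: 29.7
```

```bash
python3 g.py .594 -.081 .20 106.4
```

```text
t 2.60 pos [0.6417 0.2098 0.0376] w 0.0303 f 29.7 F [ 0.3 -0.3 -0.6]
tool y yaw 106.5  z [ 0.004  0.001 -1.   ] q [-0.35  0.79 -0.05  1.83  0.08  0.52  1.41]
shift [ 0.51  -1.061 -0.652]
turn [0.    0.002 0.   ]
```

Emit:
send_rows --targets '[[[0, 0, -0.08], [0, 0, 0], 0.2], [[0, 0, -0.22], [0, 0, 0], 0.2], [[0, 0, -0.38], [0, 0, 0], 0.2], [[0, 0, -0.52], [0, 0, 0], 0.2], [[0, 0, -0.66], [0, 0, 0], 0.2]]'

```text
time: 3.02
ee_pos: [0.6405, 0.2093, 0.204]
tcp_rot: [0.001, -0.143, 0.99, 0.0]
contact_force: [0.8, 0.0, -1.1]
width: 0.0301
finger_force: 29.9
```

Emit:
send_rows --targets '[[[0.03, -0.06, 0], [0, 0, 0], 0.2], [[0.09, -0.18, 0], [0, 0, 0], 0.2], [[0.15, -0.3, 0], [0, 0, 0], 0.2], [[0.2, -0.42, 0], [0, 0, 0], 0.2], [[0.25, -0.53, 0], [0, 0, 0], 0.2]]'

```text
time: 3.43
ee_pos: [0.6177, 0.0623, 0.2019]
tcp_rot: [0.001, -0.143, 0.99, -0.0]
contact_force: [0.3, -0.2, -0.9]
width: 0.0303
finger_force: 29.9
```

Emit:
send_rows --targets '[[[0.06, -0.12, 0], [0, 0, 0], 0.2], [[0.12, -0.24, 0], [0, 0, 0], 0.2], [[0.18, -0.36, 0], [0, 0, 0], 0.2], [[0.23, -0.47, 0], [0, 0, 0], 0.2], [[0.26, -0.53, 0], [0, 0, 0], 0.2]]'

```text
time: 3.85
ee_pos: [0.5921, -0.0865, 0.2017]
tcp_rot: [0.001, -0.14, 0.99, -0.002]
contact_force: [1.6, -0.9, 0.2]
width: 0.0306
finger_force: 29.9
```

```bash
python3 g.py .594 -.081 .045 106.4; python3 -c "
from cell import r;import cv2
cv2.imwrite('pics/a.png',cv2.resize(r.snapshot('scene')['frame'][60:310,180:500,::-1],(640,500)))"
```

```text
t 3.85 pos [ 0.5921 -0.0865  0.2017] w 0.0306 f 29.9 F [ 1.6 -0.9  0.2]
tool y yaw 106.2  z [ 0.002 -0.003 -1.   ] q [ 0.12  0.49 -0.07  1.94  0.05  0.72  1.87]
shift [-0.013  0.021  0.627]
turn [-0.002  0.    -0.002]
```

View pics/a.png

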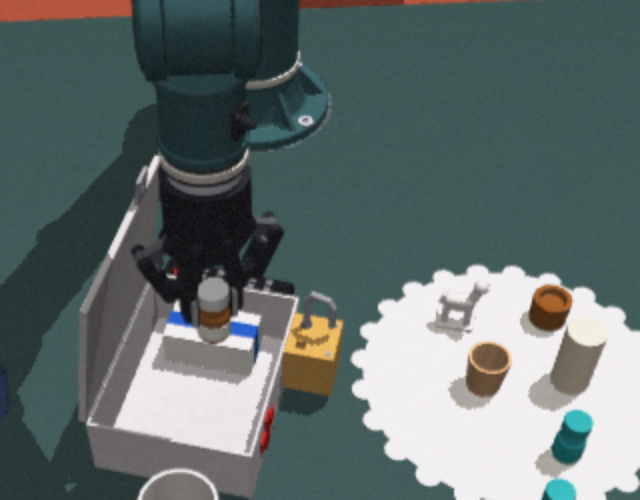

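The bottle is held upright over the bay, seen at crop (213,310). Now I lower and release it.

Emit:
send_rows --targets '[[[-0.01, 0.02, 0.13], [0, 0, 0], 0.2], [[-0.01, 0.02, 0.27], [0, 0, 0], 0.2], [[-0.01, 0.02, 0.4], [0, 0, 0], 0.2], [[-0.01, 0.02, 0.52], [0, 0, 0], 0.2], [[-0.01, 0.02, 0.61], [0, 0, 0], 0.2]]'

```text
time: 4.32
ee_pos: [0.5937, -0.0749, 0.0467]
tcp_rot: [0.0, -0.143, 0.99, 0.0]
contact_force: [-0.3, 0.2, -0.8]
width: 0.0303
finger_force: 29.9
```

Emit:
send_rows --targets '[[[0, 0, 0.01], [0, 0, 0], 0.2], [[0, 0, 0.02], [0, 0, 0], 0.2], [[0, 0, 0.025], [0, 0, 0], 0.2], [[0, 0, 0.025], [0, 0, 0], 0.2], [[0, 0, 0.025], [0, 0, 0], 0.2]]'

```text
time: 4.73
ee_pos: [0.5949, -0.0755, 0.0432]
tcp_rot: [0.001, -0.143, 0.99, -0.0]
contact_force: [0.0, 0.0, 2.7]
width: 0.0303
finger_force: 31.1
```

Emit:
send_rows --targets '[[[0, 0, 0], [0, 0, 0], 0.5], [[0, 0, 0], [0, 0, 0], 0.6], [[0, 0, 0], [0, 0, 0], 0.6], [[0, 0, 0], [0, 0, 0], 0.6], [[0, 0, 0], [0, 0, 0], 0.6]]'

```text
time: 5.15
ee_pos: [0.5952, -0.0782, 0.0427]
tcp_rot: [0.001, -0.142, 0.99, -0.002]
contact_force: [0.5, -6.0, 4.9]
width: 0.051
finger_force: 3.5
```

Emit:
send_rows --targets '[[[0, 0, -0.05], [0, 0, 0], 0.6], [[0, 0, -0.16], [0, 0, 0], 0.6], [[0, 0, -0.3], [0, 0, 0], 0.6], [[0, 0, -0.44], [0, 0, 0], 0.6], [[0, 0, -0.58], [0, 0, 0], 0.6]]'

```text
time: 5.57
ee_pos: [0.5935, -0.0742, 0.1884]
tcp_rot: [-0.0, -0.144, 0.99, 0.001]
contact_force: [-0.4, -0.4, 0.8]
width: 0.0513
finger_force: 0.0
```

```bash
python3 g.py; python3 -c "
from cell import r;import cv2
cv2.imwrite('pics/b.png',cv2.resize(r.snapshot('scene')['frame'][60:310,180:500,::-1],(640,500)))"
```

```text
t 5.57 pos [ 0.5935 -0.0742  0.1884] w 0.0513 f 0.0 F [-0.4 -0.4  0.8]
tool y yaw 106.5  z [-0.     0.001 -1.   ] q [ 0.1   0.5  -0.07  1.95  0.05  0.7   1.86]
```

View pics/b.png

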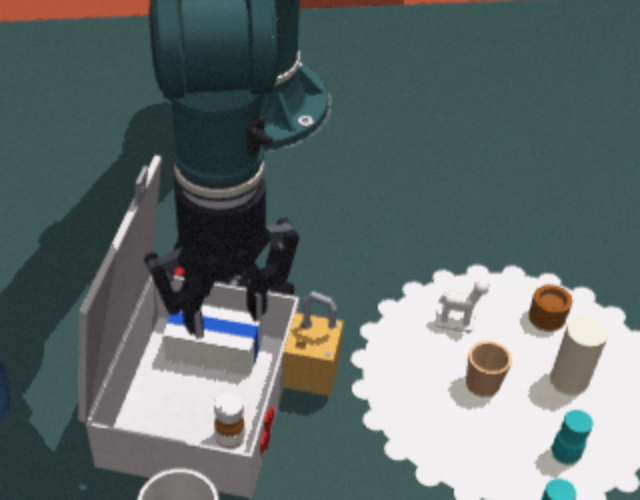

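The bottle stands in the bay at crop (229,420), released. Next I rise, turn the tool and go behind the lid.

Emit:
send_rows --targets '[[[0, 0, -0.1], [0, 0, 0.05], 0.2], [[0, 0, -0.22], [0, 0, 0.11], 0], [[0, 0, -0.34], [0, 0, 0.17], 0], [[0, 0, -0.45], [0, 0, 0.23], 0], [[0, 0, -0.52], [0, 0, 0.29], 0]]'

```text
time: 6.03
ee_pos: [0.5949, -0.0744, 0.3202]
tcp_rot: [0.002, 0.148, 0.989, 0.001]
contact_force: [0.7, 0.3, -0.6]
width: -0.0001
finger_force: 0.0
```

Emit:
send_rows --targets '[[[0, 0, 0], [0, 0, 0.06], 0], [[0, 0, 0], [0, 0, 0.12], 0], [[0, 0, 0], [0, 0, 0.18], 0], [[0, 0, 0], [0, 0, 0.24], 0], [[0, 0, 0], [0, 0, 0.3], 0]]'

```text
time: 6.45
ee_pos: [0.5936, -0.0741, 0.3168]
tcp_rot: [-0.0, 0.434, 0.901, 0.001]
contact_force: [0.1, 1.0, 0.1]
width: 0.0003
finger_force: 0.0
```

Emit:
send_rows --targets '[[[0, 0, 0], [0, 0, 0.06], 0], [[0, 0, 0], [0, 0, 0.12], 0], [[0, 0, 0], [0, 0, 0.18], 0], [[0, 0, 0], [0, 0, 0.24], 0], [[0, 0, 0], [0, 0, 0.3], 0]]'

```text
time: 6.87
ee_pos: [0.5936, -0.0741, 0.3167]
tcp_rot: [-0.001, 0.681, 0.733, 0.001]
contact_force: [-0.2, 0.5, 0.1]
width: -0.0
finger_force: 0.0
```

```bash
python3 g.py .543 -.217 .315 -18.5
```

```text
t 6.87 pos [ 0.5936 -0.0741  0.3167] w -0.0000 f 0.0 F [-0.2  0.5  0.1]
tool y yaw 4.2  z [-0.     0.001 -1.   ] q [-0.22  0.37  0.36  1.84 -0.16  0.96  0.28]
shift [-0.555 -0.244  0.006]
turn [-0.    -0.001  0.198]
```

Emit:
send_rows --targets '[[[-0.12, -0.05, 0], [0, 0, 0.05], 0], [[-0.24, -0.1, 0], [0, 0, 0.1], 0], [[-0.36, -0.15, 0], [0, 0, 0.15], 0], [[-0.46, -0.2, 0], [0, 0, 0.2], 0], [[-0.555, -0.245, 0], [0, 0, 0.2], 0]]'

```text
time: 7.28
ee_pos: [0.5429, -0.219, 0.3167]
tcp_rot: [-0.0, 0.812, 0.583, 0.0]
contact_force: [1.2, -1.2, -0.1]
width: 0.0001
finger_force: 0.0
```

```bash
python3 g.py .543 -.217 .222 -18.5; python3 - <<'E'
from h import *
p=np.load("box.npy")
# fingertip path: TCP for contact at lid length l, tool x half 11 mm
for th in(1.45,1.3,1.15,1.0,.85,.7,.55,.4,.25,.1,0):
    l=.14; x=.085-l*np.cos(th)+.008*np.sin(th);z=.075+l*np.sin(th)+.008*np.cos(th)
    print(th,W(p,[x+.011,.035,z+.014]).round(3))
E
```

```text
t 7.28 pos [ 0.5429 -0.219   0.3167] w 0.0001 f 0.0 F [ 1.2 -1.2 -0.1]
tool y yaw -18.6  z [ 0.     0.001 -1.   ] q [-0.06  0.37  0.49  1.87 -0.21  0.95  0.2 ]
shift [ 0.007 -0.002  0.379]
turn [-0.    -0.    -0.001]
1.45 [[ 0.55  -0.195  0.229]]
1.3 [[ 0.557 -0.175  0.226]]
1.15 [[ 0.563 -0.156  0.22 ]]
1.0 [[ 0.569 -0.138  0.211]]
0.85 [[ 0.575 -0.121  0.199]]
0.7 [[ 0.58  -0.107  0.185]]
0.55 [[ 0.584 -0.094  0.169]]
0.4 [[ 0.587 -0.084  0.151]]
0.25 [[ 0.59  -0.077  0.131]]
0.1 [[ 0.591 -0.072  0.111]]
0 [[ 0.592 -0.071  0.097]]
```

Emit:
send_rows --targets '[[[0, 0, 0.09], [0, 0, 0], 0], [[0, 0, 0.18], [0, 0, 0], 0], [[0, 0, 0.27], [0, 0, 0], 0], [[0, 0, 0.34], [0, 0, 0], 0], [[0, 0, 0.38], [0, 0, 0], 0]]'

```text
time: 7.7
ee_pos: [0.5427, -0.2167, 0.2195]
tcp_rot: [-0.002, 0.811, 0.585, -0.0]
contact_force: [-0.7, 0.2, 0.3]
width: 0.0001
finger_force: 0.0
```

Emit:
send_rows --targets '[[[0.05, 0, 0], [0, 0, 0], 0], [[0.09, 0, 0], [0, 0, 0], 0], [[0.145, 0, 0], [0, 0, 0], 0], [[0.2, 0, 0], [0, 0, 0], 0], [[0.256, 0, 0], [0, 0, 0], 0]]'

```text
time: 8.12
ee_pos: [0.5649, -0.1568, 0.2226]
tcp_rot: [0.001, 0.811, 0.585, 0.001]
contact_force: [-0.2, -3.1, -0.9]
width: 0.0003
finger_force: 1.0
```

Emit:
send_rows --targets '[[[0.04, 0, 0.02], [0, 0, 0], 0], [[0.08, 0, 0.04], [0, 0, 0], 0], [[0.12, 0, 0.07], [0, 0, 0], 0], [[0.165, 0, 0.11], [0, 0, 0], 0], [[0.21, 0, 0.15], [0, 0, 0], 0]]'

```text
time: 8.53
ee_pos: [0.5816, -0.1071, 0.1833]
tcp_rot: [0.001, 0.811, 0.585, 0.001]
contact_force: [1.0, -2.0, 0.6]
width: -0.0002
finger_force: 0.8
```

Emit:
send_rows --targets '[[[0.03, 0, 0.04], [0, 0, 0], 0], [[0.06, 0, 0.08], [0, 0, 0], 0], [[0.085, 0, 0.12], [0, 0, 0], 0], [[0.11, 0, 0.17], [0, 0, 0], 0], [[0.128, 0, 0.216], [0, 0, 0], 0]]'

```text
time: 8.95
ee_pos: [0.5905, -0.0773, 0.1285]
tcp_rot: [-0.0, 0.811, 0.585, -0.0]
contact_force: [0.1, -1.0, 1.2]
width: 0.0001
finger_force: 0.6
```

```bash
python3 g.py .592 -.071 .095; python3 -c "
from cell import r;import cv2
cv2.imwrite('pics/c.png',cv2.resize(r.snapshot('scene')['frame'][60:310,180:500,::-1],(640,500)))"
```

```text
t 8.95 pos [ 0.5905 -0.0773  0.1285] w 0.0001 f 0.6 F [ 0.1 -1.   1.2]
tool y yaw -18.4  z [-0.001 -0.    -1.   ] q [-0.2   0.61  0.36  2.   -0.37  0.59  0.09]
shift [ 0.026 -0.002  0.134]
```

View pics/c.png

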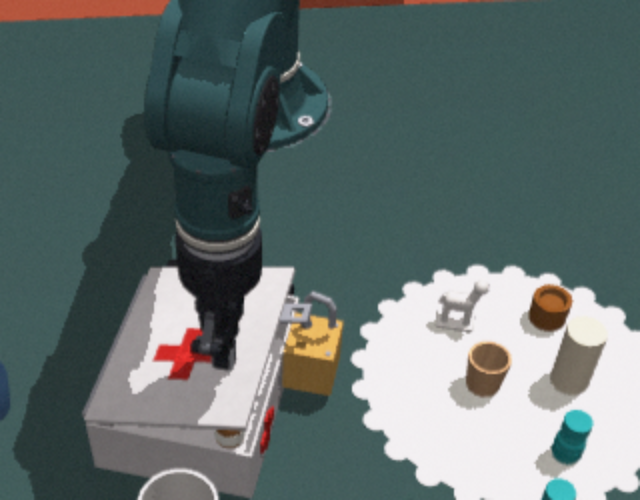

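The lid is almost shut and the tongue (crop (298,312)) passes clear of the shackle. I press on.

Emit:
send_rows --targets '[[[0.01, 0, 0.04], [0, 0, 0], 0], [[0.02, 0, 0.08], [0, 0, 0], 0], [[0.025, 0, 0.11], [0, 0, 0], 0], [[0.025, 0, 0.13], [0, 0, 0], 0], [[0.025, 0, 0.14], [0, 0, 0], 0]]'

```text
time: 9.42
ee_pos: [0.5925, -0.0717, 0.0969]
tcp_rot: [-0.002, 0.812, 0.584, 0.0]
contact_force: [-9.3, 2.4, 37.2]
width: -0.0004
finger_force: 18.3
```

Emit:
send_rows --targets '[[[0, 0, 0.005], [0, 0, 0], 0], [[0, 0, 0.01], [0, 0, 0], 0], [[0, 0, 0.01], [0, 0, 0], 0], [[0, 0, 0.01], [0, 0, 0], 0], [[0, 0, 0.01], [0, 0, 0], 0]]'

```text
time: 9.83
ee_pos: [0.5925, -0.0717, 0.097]
tcp_rot: [-0.001, 0.812, 0.584, 0.001]
contact_force: [-8.9, 2.3, 34.2]
width: -0.0005
finger_force: 17.0
```

The lid is shut (tip at z 0.083). Now I lift off and move to straddle the shackle bar.

Emit:
send_rows --targets '[[[0, 0, -0.08], [0, 0, 0], 0], [[0, 0, -0.2], [0, 0, 0], 0], [[0, 0, -0.3], [0, 0, 0], 0.2], [[0, 0, -0.38], [0, 0, 0], 0.35], [[0, 0, -0.42], [0, 0, 0], 0.35]]'

```text
time: 10.25
ee_pos: [0.5942, -0.0724, 0.2002]
tcp_rot: [0.001, 0.811, 0.584, 0.002]
contact_force: [1.6, -0.3, 0.1]
width: 0.0295
finger_force: 0.0
```

```bash
python3 g.py .514 .030 .20 -36.3; python3 -c "
from cell import r;import cv2,numpy as np
a=r.snapshot('scene')['frame'];b=r.snapshot('top')['frame']
f=lambda i,x,y:cv2.resize(i[y:y+70,x:x+70,::-1],(400,400),interpolation=cv2.INTER_CUBIC)
cv2.imwrite('pics/d.png',np.hstack([f(b,270,245),f(a,300,190)]))"
```

```text
t 10.25 pos [ 0.5942 -0.0724  0.2002] w 0.0295 f 0.0 F [ 1.6 -0.3  0.1]
tool y yaw -18.5  z [ 0.005 -0.    -1.   ] q [-0.26  0.52  0.43  1.96 -0.32  0.73  0.03]
shift [ 0.287 -0.434 -0.001]
turn [ 0.002 -0.001  0.156]
```

View pics/d.png

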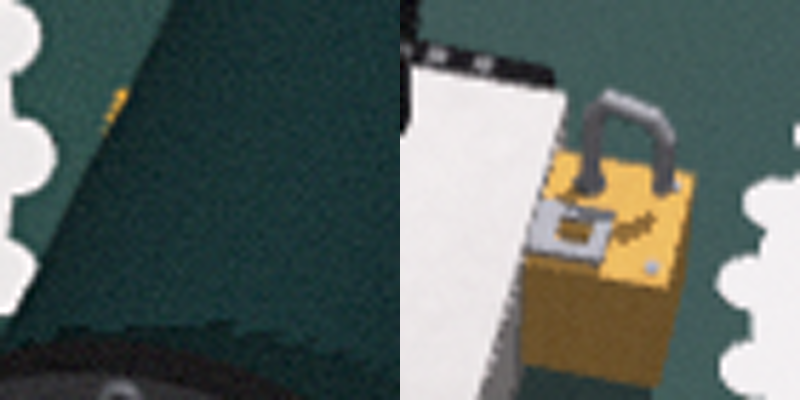

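The lid is shut with the tongue's eye over the hole (scene crop (575,232)), and the shackle is unmoved.

Emit:
send_rows --targets '[[[0.06, -0.09, 0], [0, 0, 0.04], 0.35], [[0.12, -0.18, 0], [0, 0, 0.08], 0.35], [[0.18, -0.27, 0], [0, 0, 0.12], 0.35], [[0.24, -0.36, 0], [0, 0, 0.156], 0.35], [[0.287, -0.434, 0], [0, 0, 0.156], 0.35]]'

```text
time: 10.77
ee_pos: [0.5099, 0.0322, 0.1956]
tcp_rot: [-0.001, 0.893, 0.451, -0.002]
contact_force: [0.2, 1.6, -0.5]
width: 0.0298
finger_force: 0.0
```

Emit:
send_rows --targets '[[[0, 0, 0.06], [0, 0, 0], 0.35], [[0, 0, 0.12], [0, 0, 0], 0.35], [[0, 0, 0.18], [0, 0, 0], 0.35], [[0, 0, 0.22], [0, 0, 0], 0.35], [[0, 0, 0.24], [0, 0, 0], 0.35]]'

```text
time: 11.18
ee_pos: [0.5108, 0.0305, 0.1352]
tcp_rot: [-0.001, 0.892, 0.451, -0.002]
contact_force: [-0.6, -0.2, 1.1]
width: 0.0298
finger_force: 0.0
```

```bash
python3 g.py .514 .030 .114 -36.3
```

```text
t 11.18 pos [0.5108 0.0305 0.1352] w 0.0298 f 0.0 F [-0.6 -0.2  1.1]
tool y yaw -36.3  z [-0.004 -0.001 -1.   ] q [-0.47  0.54  0.44  2.18 -0.46  0.52 -0.31]
shift [0.006 0.012 0.085]
turn [-0.001  0.002 -0.   ]
```

Emit:
send_rows --targets '[[[0.005, 0.01, 0.03], [0, 0, 0], 0.35], [[0.005, 0.01, 0.06], [0, 0, 0], 0.35], [[0.005, 0.01, 0.08], [0, 0, 0], 0.35], [[0.005, 0.01, 0.08], [0, 0, 0], 0.3], [[0.005, 0.01, 0.08], [0, 0, 0], 0.2]]' --newtons 20

```text
time: 11.6
ee_pos: [0.5152, 0.03, 0.1174]
tcp_rot: [-0.0, 0.892, 0.451, -0.0]
contact_force: [0.1, -0.8, 0.3]
width: 0.0171
finger_force: 0.0
```

Emit:
send_rows --targets '[[[0, 0, 0], [0, 0, 0], 0.2], [[0, 0, 0], [0, 0, 0], 0.15], [[0, 0, 0], [0, 0, 0], 0.15], [[0, 0, 0], [0, 0, 0], 0.15], [[0, 0, 0], [0, 0, 0], 0.15]]'

```text
time: 12.02
ee_pos: [0.5154, 0.0301, 0.1178]
tcp_rot: [0.0, 0.892, 0.452, 0.0]
contact_force: [-0.3, -0.9, 0.4]
width: 0.0126
finger_force: 0.0
```

```bash
python3 - <<'E'
from h import *
from cell import r
from scipy.spatial.transform import Rotation as Ro
o=r.get_obs();q=o["tcp_rot"];R=Ro.from_quat([*q[1:],q[0]])
print(o["ee_pos"].round(4),o["width"],o["finger_force"],o["contact_force"].round(1))
p=np.load("box.npy");P=W(p,[-.101,-.075,.114])[0]
for g in(1.26,1.1,.98,.85,.72,.6,.48,.36,.24,.12,0,-.1):
    X=W(p,[-.101-.015*np.sin(g),-.075+.015*np.cos(g),.114])[0]
    print(g,X.round(4),(R.inv().apply(X-o["ee_pos"])/.25).round(3),"turn",round((1.26-g)/2,3))
E
```

```text
[0.5154 0.0301 0.1178] 0.012586527028817582 0.0 [-0.3 -0.9  0.4]
1.26 [0.5143 0.0304 0.114 ] [-0.002 -0.004  0.015] turn 0.0
1.1 [0.5161 0.0288 0.114 ] [-0.002  0.006  0.015] turn 0.08
0.98 [0.5173 0.0275 0.114 ] [-0.004  0.013  0.015] turn 0.14
0.85 [0.5184 0.0258 0.114 ] [-0.007  0.02   0.015] turn 0.205
0.72 [0.5193 0.0241 0.114 ] [-0.01   0.027  0.015] turn 0.27
0.6 [0.5199 0.0224 0.114 ] [-0.014  0.033  0.015] turn 0.33
0.48 [0.5203 0.0206 0.114 ] [-0.019  0.038  0.015] turn 0.39
0.36 [0.5204 0.0189 0.114 ] [-0.024  0.043  0.015] turn 0.45
0.24 [0.5204 0.0171 0.114 ] [-0.03   0.047  0.015] turn 0.51
0.12 [0.5201 0.0153 0.114 ] [-0.037  0.051  0.015] turn 0.57
0 [0.5197 0.0135 0.114 ] [-0.043  0.053  0.015] turn 0.63
-0.1 [0.5191 0.0121 0.114 ] [-0.049  0.055  0.015] turn 0.68
```

Emit:
send_rows --targets '[[[0, 0.003, 0], [0, 0, 0.055], 0.15], [[-0.002, 0.009, 0], [0, 0, 0.11], 0.15], [[-0.005, 0.016, 0], [0, 0, 0.165], 0.15], [[-0.008, 0.022, 0], [0, 0, 0.22], 0.15], [[-0.01, 0.027, 0], [0, 0, 0.27], 0.15]]'

```text
time: 12.43
ee_pos: [0.5192, 0.025, 0.1177]
tcp_rot: [-0.001, 0.981, 0.195, -0.0]
contact_force: [-0.2, 1.3, 0.3]
width: 0.0126
finger_force: 0.7
```

```bash
python3 g.py .5199 .0224 .1178;python3 g.py .5204 .0189 .1178;python3 g.py .5204 .0171 .1178;python3 g.py .5197 .0135 .1178 -108.5;python3 g.py .5185 .0105 .1178 -108.5
```

```text
t 12.43 pos [0.5192 0.025  0.1177] w 0.0126 f 0.7 F [-0.2  1.3  0.3]
tool y yaw -67.5  z [-0.     0.001 -1.   ] q [-0.54  0.61  0.56  2.18 -0.65  0.53 -0.66]
shift [-0.001  0.011 -0.001]
t 12.43 pos [0.5192 0.025  0.1177] w 0.0126 f 0.7 F [-0.2  1.3  0.3]
tool y yaw -67.5  z [-0.     0.001 -1.   ] q [-0.54  0.61  0.56  2.18 -0.65  0.53 -0.66]
shift [-0.005  0.024 -0.001]
t 12.43 pos [0.5192 0.025  0.1177] w 0.0126 f 0.7 F [-0.2  1.3  0.3]
tool y yaw -67.5  z [-0.     0.001 -1.   ] q [-0.54  0.61  0.56  2.18 -0.65  0.53 -0.66]
shift [-0.008  0.031 -0.001]
t 12.43 pos [0.5192 0.025  0.1177] w 0.0126 f 0.7 F [-0.2  1.3  0.3]
tool y yaw -67.5  z [-0.     0.001 -1.   ] q [-0.54  0.61  0.56  2.18 -0.65  0.53 -0.66]
shift [-0.016  0.043 -0.001]
turn [-0.001  0.     0.358]
t 12.43 pos [0.5192 0.025  0.1177] w 0.0126 f 0.7 F [-0.2  1.3  0.3]
tool y yaw -67.5  z [-0.     0.001 -1.   ] q [-0.54  0.61  0.56  2.18 -0.65  0.53 -0.66]
shift [-0.025  0.053 -0.001]
turn [-0.001  0.     0.358]
```

Emit:
send_rows --targets '[[[-0.001, 0.011, 0], [0, 0, 0.06], 0.15], [[-0.003, 0.018, 0], [0, 0, 0.12], 0.15], [[-0.005, 0.024, 0], [0, 0, 0.18], 0.15], [[-0.008, 0.031, 0], [0, 0, 0.24], 0.15], [[-0.012, 0.038, 0], [0, 0, 0.3], 0.15]]'

```text
time: 12.85
ee_pos: [0.5209, 0.0152, 0.1177]
tcp_rot: [-0.001, 0.995, -0.104, 0.001]
contact_force: [1.0, 0.7, -0.7]
width: 0.0126
finger_force: 0.8
```

```bash
python3 g.py .5197 .0135 .1178 -108.5;python3 g.py .5185 .0105 .1178 -108.5
```

```text
t 12.85 pos [0.5209 0.0152 0.1177] w 0.0126 f 0.8 F [ 1.   0.7 -0.7]
tool y yaw -101.9  z [ 0.001  0.001 -1.   ] q [-0.62  0.66  0.72  2.18 -0.81  0.59 -1.07]
shift [-0.003  0.008 -0.   ]
turn [-0.001 -0.     0.057]
t 12.85 pos [0.5209 0.0152 0.1177] w 0.0126 f 0.8 F [ 1.   0.7 -0.7]
tool y yaw -101.9  z [ 0.001  0.001 -1.   ] q [-0.62  0.66  0.72  2.18 -0.81  0.59 -1.07]
shift [-0.006  0.021 -0.   ]
turn [-0.001 -0.     0.057]
```

Emit:
send_rows --targets '[[[-0.002, 0.006, 0], [0, 0, 0.03], 0.15], [[-0.004, 0.012, 0], [0, 0, 0.06], 0.15], [[-0.006, 0.018, 0], [0, 0, 0.06], 0.15], [[-0.006, 0.021, 0], [0, 0, 0.06], 0.15], [[-0.006, 0.021, 0], [0, 0, 0.06], 0.15]]'

```text
time: 13.27
ee_pos: [0.5184, 0.01, 0.1177]
tcp_rot: [-0.001, 0.987, -0.16, 0.001]
contact_force: [2.7, 1.6, -0.6]
width: 0.0129
finger_force: 1.4
```

```bash
python3 g.py
```

```text
t 13.27 pos [0.5184 0.01   0.1177] w 0.0129 f 1.4 F [ 2.7  1.6 -0.6]
tool y yaw -108.4  z [ 0.001  0.001 -1.   ] q [-0.63  0.67  0.75  2.19 -0.84  0.61 -1.14]
```

Emit:
send_rows --targets '[[[0, 0.005, 0], [0, 0, 0], 0.15], [[0, 0.01, 0], [0, 0, 0], 0.15], [[0, 0.015, 0], [0, 0, 0], 0.15], [[0, 0.015, 0], [0, 0, 0], 0.15], [[0, 0.015, 0], [0, 0, 0], 0.15]]'

```text
time: 13.68
ee_pos: [0.5183, 0.0095, 0.1177]
tcp_rot: [-0.003, 0.987, -0.159, 0.0]
contact_force: [4.3, 8.8, -0.3]
width: 0.0124
finger_force: 4.5
```

The stop is reached (force rises, no further motion). I open, lift, close, then press from above.

Emit:
send_rows --targets '[[[0, 0, 0], [0, 0, 0], 0.3], [[0, -0.015, 0], [0, 0, 0], 0.35], [[0, -0.02, -0.06], [0, 0, 0], 0.35], [[0, -0.02, -0.13], [0, 0, 0], 0.35], [[0, -0.02, -0.16], [0, 0, 0], 0.35]]'

```text
time: 14.1
ee_pos: [0.5177, 0.0093, 0.1587]
tcp_rot: [0.0, 0.987, -0.161, 0.0]
contact_force: [0.4, -0.1, 1.0]
width: 0.03
finger_force: 0.0
```

Emit:
send_rows --targets '[[[0, 0, 0], [0, 0, 0], 0], [[0, 0, 0], [0, 0, 0], 0], [[0, 0, 0], [0, 0, 0], 0], [[0, 0, 0], [0, 0, 0], 0], [[0, 0, 0], [0, 0, 0], 0]]' --newtons 60

```text
time: 14.52
ee_pos: [0.5174, 0.0104, 0.1569]
tcp_rot: [0.0, 0.987, -0.161, -0.001]
contact_force: [-0.1, -0.1, -0.0]
width: 0.0001
finger_force: 0.0
```

```bash
python3 g.py .519 .0117 .138 -108.5; python3 -c "
from cell import r;import cv2,numpy as np
a=r.snapshot('scene')['frame']
cv2.imwrite('pics/e.png',cv2.resize(a[170:270,270:390,::-1],(720,600),interpolation=cv2.INTER_CUBIC))"
```

```text
t 14.52 pos [0.5174 0.0104 0.1569] w 0.0001 f 0.0 F [-0.1 -0.1 -0. ]
tool y yaw -108.5  z [-0.001 -0.    -1.   ] q [-0.69  0.62  0.84  2.17 -0.76  0.68 -1.22]
shift [ 0.004 -0.007  0.076]
turn [ 0.     0.001 -0.   ]
```

View pics/e.png

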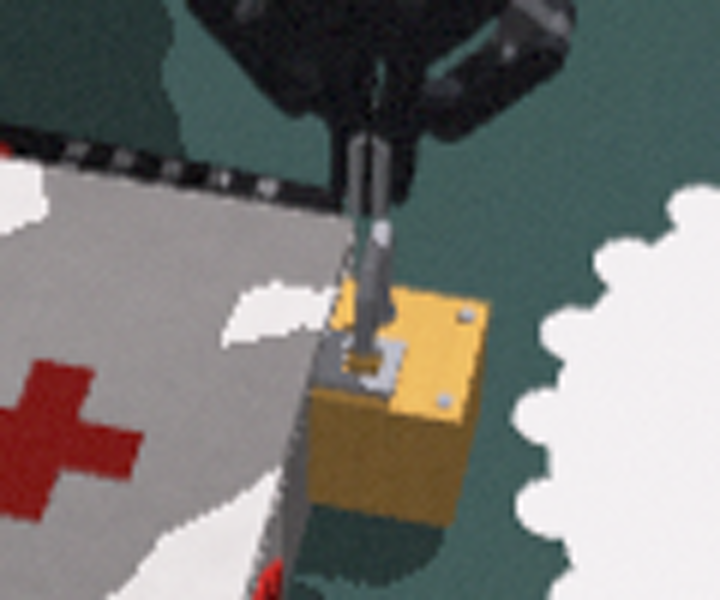

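The free leg stands over the tongue's eye (crop (367,350)). Now I press down.

Emit:
send_rows --targets '[[[0.004, -0.007, 0.03], [0, 0, 0], 0], [[0.004, -0.007, 0.055], [0, 0, 0], 0], [[0.004, -0.007, 0.08], [0, 0, 0], 0], [[0.004, -0.007, 0.095], [0, 0, 0], 0], [[0.004, -0.007, 0.11], [0, 0, 0], 0]]'

```text
time: 14.98
ee_pos: [0.5199, 0.0121, 0.1299]
tcp_rot: [-0.001, 0.987, -0.161, -0.0]
contact_force: [-1.7, 2.1, 11.6]
width: 0.0001
finger_force: 5.9
```

Emit:
send_rows --targets '[[[0, 0, 0.015], [0, 0, 0], 0], [[0, 0, 0.03], [0, 0, 0], 0], [[0, 0, 0.04], [0, 0, 0], 0], [[0, 0, 0.05], [0, 0, 0], 0], [[0, 0, 0.05], [0, 0, 0], 0]]'

```text
time: 15.4
ee_pos: [0.5197, 0.0116, 0.1186]
tcp_rot: [-0.001, 0.987, -0.161, -0.0]
contact_force: [-2.3, 2.3, 14.2]
width: -0.0001
finger_force: 7.2
```

Emit:
send_rows --targets '[[[0, 0, 0.008], [0, 0, 0], 0], [[0, 0, 0.015], [0, 0, 0], 0], [[0, 0, 0.02], [0, 0, 0], 0], [[0, 0, 0.02], [0, 0, 0], 0], [[0, 0, 0.02], [0, 0, 0], 0]]'

```text
time: 15.82
ee_pos: [0.5207, 0.0113, 0.1175]
tcp_rot: [-0.004, 0.987, -0.162, 0.001]
contact_force: [-10.0, 4.0, 50.6]
width: 0.0001
finger_force: 25.2
```

Emit:
send_rows --targets '[[[0, 0, -0.03], [0, 0, 0], 0], [[0, 0, -0.1], [0, 0, 0], 0], [[0, 0, -0.2], [0, 0, 0], 0], [[0, 0, -0.34], [0, 0, 0], 0], [[0, 0, -0.48], [0, 0, 0], 0]]'

```text
time: 16.23
ee_pos: [0.5184, 0.0116, 0.2329]
tcp_rot: [0.001, 0.987, -0.161, -0.001]
contact_force: [1.5, 0.9, -0.5]
width: 0.0
finger_force: 0.0
```

```bash
python3 g.py; python3 -c "
from cell import r;import cv2,numpy as np
a=r.snapshot('scene')['frame']
cv2.imwrite('pics/f.png',cv2.resize(a[130:330,200:520,::-1],(800,500),interpolation=cv2.INTER_CUBIC))"
```

```text
t 16.23 pos [0.5184 0.0116 0.2329] w 0.0000 f 0.0 F [ 1.5  0.9 -0.5]
tool y yaw -108.6  z [-0.003 -0.001 -1.   ] q [-0.81  0.53  0.99  2.11 -0.61  0.83 -1.34]
```

View pics/f.png

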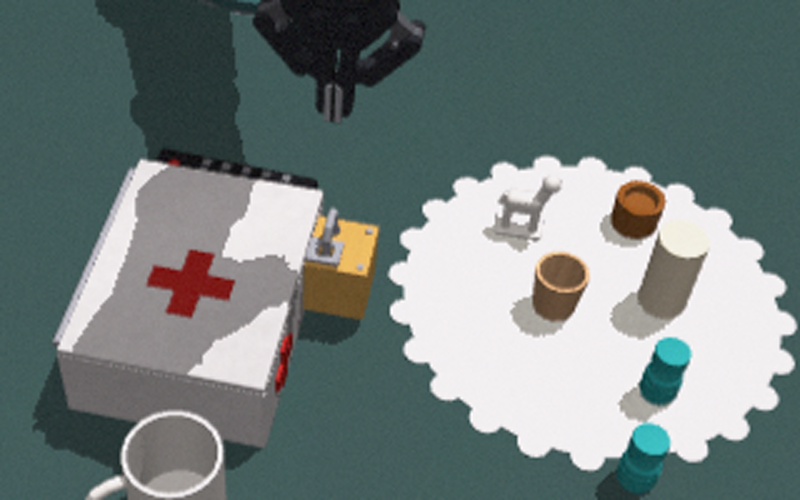

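The shackle stays down through the eye (crop (328,235)). The lid is shut, the bystanders are in place and the arm is clear.

```bash
python3 -c "
from cell import r
print(r.sign_off())"
```

```text
the job is handed in; nothing more can be done
None
```

The amber bottle is in the box, the lid is shut, the shackle is pressed home and staying down, and the job was handed in at about 16 s; the sign-off returned no verdict.

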